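Strip a pump shaft and lay out its parts

ROBOT

A 6-joint arm with a two-finger parallel gripper is mounted at the origin on a cart in front of the work surface, level with it; the furniture and walls round the work are solid. World frame = base frame: x ahead of the robot, y to its left, z up, the work surface at z = 0. Lengths are in mm, angles in degrees, forces in N, time in s.
With the tool pointing down it reaches from about 350 to 850 mm from the base axis. Payload 8.1 kg.
Tool frame: the origin (TCP) lies midway between the tips of the shut fingers; the grasp point (between the pads) lies 19 mm behind it; z points along the fingers, y is the line along which they close (so a half turn about z gives the same grasp; the last joint's range is limited). The gripper opens to 85 mm and grips with 20 to 120 N. Pads are 22 mm wide; open, the fingers measure 114 mm over their backs; the gripper's body (76 mm by 85 mm) begins 54 mm behind the grasp point. The pads swing forward as they close: fully open they stand 13 mm farther back than shut.
Start: joints at [-75.883, 7.471, 85.268, -0, 87.261, -4.893], TCP at [195.467, -567.272, 231.292] pointing down, gripper open.
Joint ranges: [-169.43, 169.43], [-51.17, 129.36], [1.28, 143.12], [-76.62, 256.62], [0, 156.53], [-152.29, 152.29]. Speed limits (degrees/s): [136.94, 136.94, 159.86, 180, 180, 180].

INTERFACE

Orientations are given as [roll, pitch, yaw] about the fixed x, y, z axes, in that order (R = Rz(yaw) Ry(pitch) Rx(roll)).
In Python, from bench import sense, snapshot, camera_params, hand_in, masks_of, pinpoint gives the robot as it stands.
- The arm moves only by the tool step_arm, never from a script. Its argument "targets" is a list of rows, each an object with "angular": the turn, a rotation vector about the tool's x, y, z scaled (see below), a list of three; "dp": the shift along the tool's x, y, z scaled (see below), a list of three; "fingers": the closure, from 0 (fully open) to 1 (shut). A call has exactly 8 rows; each row is the pose to reach, as a shift and turn from the pose commanded when the call began, along the tool's axes at that moment, turning the shorter way round; what a row does not reach only later rows make up. The controller multiplies each number of a shift by 0.2 m and each number of a turn by 180 degrees. A row lasts 1/8 s, in which the tool goes at most 62.5 mm and 10.7 degrees, less where a joint would pass 70% of its speed; a pose out of reach is approached as far as the arm can. A call with a number of a shift or a turn outside -1 to 1 is refused whole. A call with a gripper value outside its range is refused whole. The fingers move at their own pace and stop on an object; "newtons" is the grip in N (left out, the last holds). Time passes only in rows, so rows that repeat a pose let the fingers close, or fill a call up. It gives the time, the measured TCP pose, the force, the opening and the grip force at its end, in the units of the state.
- sense(): the state, without advancing time (a new reading comes with each control period).
- snapshot(name): name is "scene" or "top" or "wrist"; returns the picture (400x640x3 uint8, blue, green, red); there is no depth.
- camera_params(name): a dict with "vfov" (degrees; the focal length in pixels is half the picture's height over the tangent of half this angle, whatever the lens; pixels are square), "cx", "cy" (the principal point, pixels), "D" ([k1, k2, p1, p2, k3] as OpenCV has them; the pictures are not rectified), "R" (3x3) and "t" (3): a world point X has camera coordinates R X + t. Camera axes: x right, y down, z forward; pixel columns grow to the right and rows downward; lengths in mm; the calibration is good to about 2 mm. A picture is of the moment at which its call begins: read the wrist's pose just before it. camera_params takes no time and is no camera call; for the wrist camera it gives the pose at the moment of the call.
- hand_in(): hands the job in; it is judged then, once.
Trained networks look in the newest picture that a camera, given by its name, has taken for a name from the list of things; names that differ only in an ending like _2 or _b are one class to them, and where a whole thing is asked for, a point or a joint stands for the part that bears it (a point fixed in the world has none). Each returns a list of dicts, best first, with "conf" (0 to 1); they miss things now and then, are a little off and sometimes report something else, mostly with a low value. They report only what shows in the picture. A call takes as long as a camera call. They do not tell look-alikes from the thing itself.
- masks_of(camera, label): "pixels" (400x640 bool, what is visible of it) and "at" ([column, row] in pixels, amid what is visible of it).
- pinpoint(camera, label): "at" ([column, row] in pixels: a listed point, or the origin of a listed thing).
The state is a dict: "time": time; "joint_pos": joint angles; "qd": joint speeds; "joint_efforts": joint torques, N m; "tool_pos": TCP position; "tcp_rot": TCP orientation; "ft_force": force on the tool from outside, world axes, zero at the start; "wrist_torque": the same for the moment, N m; "finger_gap": finger opening in mm; "grip_force": force on a finger pad.
Only numpy, scipy, OpenCV 4.12 (cv2) and the standard library are available. Lean on these libraries where they do the work, as an engineer would, in place of code of your own. Each camera call takes 0.05 s, during which the arm holds its last target. There are 200 camera calls.

TASK

Strip the pump shaft that stands in the vise, one part at a time from the top, setting each down gently and flat and letting go before taking the next: the clamp collar in the middle of the round parts dish, the spacer ring in the middle of the granite plate for measuring, the gear over the post of the wooden stand so that it rests on its seat, and the bearing over the stub of the greaser so that it rests on its seat. At the end all four lie at rest in their places.

Things in the scene. Friction and masses are not known exactly. Their poses are not given: they have to be found in the camera images.
- collar: Clamp collar, dark steel ring, smallest and topmost of the stack: 28 mm outside, 13 mm bore, 10 mm high, with a thin slit and a small screw (already slackened: it lifts straight off). Loose. Origin: centre of the underside, z up along the bore. At the start it rests on the spacer, underside 99 mm above the bench.
- spacer: Plain bright steel spacer ring, second from the top: 38 mm outside, 18 mm bore, 10 mm high. Loose. Origin: centre of the underside, z up along the bore. At the start it rests on the gear, underside 89 mm above the bench.
- gear: Dark steel spur gear, 20 teeth, third from the top: 50 mm over the teeth, 24 mm bore, 13 mm high; its lowest 3 mm are a hub of 40 mm diameter, the teeth are on the 10 mm above. Loose. Origin: centre of the underside, z up along the bore. At the start it rests on the bearing, underside 76 mm above the bench.
- bearing: Ball bearing, bright steel rings with a black seal between, lowest and widest of the stack: 62 mm outside, 30 mm bore, 16 mm high. Loose. Origin: centre of the underside, z up along the bore. At the start it rests on the shaft's shoulder, underside 60 mm above the bench.
- vise: Low blue-grey vise, fixed, jaws 49 mm high, 122 x 106 mm; screw and T-bar reach 97 mm to its -x. It grips an upright stepped shaft. Origin: on the bench on the shaft's axis. Shaft: 42 mm thick shoulder to 60 mm height, then 27 mm thick to 74, 21 to 87, 15 to 98, 10 to its end at 104 mm. The parts have 1.5 mm or more play on it: lift each straight up clear of the end.
- parts_dish: Shallow round bright metal dish, fixed: 122 mm across, rim 11 mm high, flat floor of about 90 mm diameter 3 mm above the bench, a darker disc of 32 mm marking the middle. Origin: on the bench under its centre. Place of the collar.
- surface_plate: Square dark granite plate, fixed: 100 x 100 mm, flat top 30 mm above the bench, no rim. Origin: on the bench under its centre, x and y along its sides. Place of the spacer.
- gear_stand: Square wooden stand, 90 x 90 x 14 mm, fixed, with a round boss (32 mm diameter) whose top, 26 mm above the bench, is the gear's seat; on it an upright post, 16 mm thick, reaching 32 mm above the seat, its last 14 mm a cone to a 6 mm tip. Origin: on the bench under the post, z up along it. Place of the gear.
- greaser: Bearing greaser, fixed: round dark grey metal pan, 102 mm across, rim 14 mm high; in it a pedestal of 54 mm diameter whose flat top, 24 mm above the bench, is the bearing's seat; on it an upright stub, 22 mm thick, reaching 26 mm above the seat, the upper part a cone to an 8 mm tip. Origin: on the bench under the stub, z up along it. Place of the bearing.
Not all that is in view belongs to the job. Leave any blue or turquoise look-alike of the gear alone.

How it is judged:
By the outcome, as a careful person would: the job done as asked, in the order asked, and still so for the second after the job is handed in, with the robot touching nothing.
It also fails if it takes over 120 s, if anything falls off the work surface, if the arm or the gripper's body presses on something with over 40 N, if the wrist force passes 120 N, or if a joint passes its speed limit or range.

## Working session

There is one attempt and no reset: what is moved stays moved. The work goes in short steps, Python scripts to look and compute and a tool call to move; the robot and the scene stay as the last step left them, time stands still between calls to the robot, and variables do not carry over. Pictures are saved under pics/ and viewed, at most 17 in all, crops included, and the job is handed in when it is done.

Besides the shell and the picture viewer there is one more tool, called after "Emit:" by a JSON object that holds its "name" and its "arguments". step_arm: Moves the arm, as the interface text tells. Its arguments: {"type":"object","properties":{"targets":{"type":"array","items":{"type":"object","properties":{"angular":{"type":"array","items":{"type":"number","minimum":-1,"maximum":1}},"dp":{"type":"array","items":{"type":"number","minimum":-1,"maximum":1}},"fingers":{"type":"number"}}}},"newtons":{"type":"number"}},"required":["targets"]}

```bash
mkdir -p pics; ls
python3 - <<'E'
from bench import *
import cv2
for c in ("scene","top"):
    im=snapshot(c); cv2.imwrite(f"pics/{c}0.png",im)
    p=camera_params(c); print(c,p)
    for n in ["collar","spacer","gear","bearing","vise","parts_dish","surface_plate","gear_stand","greaser"]:
        print(n,[( [round(float(v)) for v in d["at"]],round(float(d["conf"]),2)) for d in pinpoint(c,n)][:3])
print(sense())
E
```

```text
pics
scene {'vfov': 56.62347401789301, 'cx': 320.2018946924305, 'cy': 200.49139427176135, 'D': array([0.02540089, 0.        , 0.        , 0.        , 0.        ]), 'R': array([[ 6.05374031e-01, -7.95941119e-01,  1.29490817e-04],
       [-3.80547739e-01, -2.89578511e-01, -8.78252643e-01],
       [ 6.99074889e-01,  5.31622065e-01, -4.78196904e-01]]), 't': array([-321.81569965,  276.05781677,  563.23521181])}
collar [([395, 204], 0.58)]
spacer [([398, 209], 0.48)]
gear [([262, 255], 0.59), ([395, 217], 0.58), ([444, 265], 0.57)]
bearing [([396, 222], 0.71)]
vise [([394, 240], 0.84)]
parts_dish [([216, 204], 0.73)]
surface_plate [([282, 203], 0.59)]
gear_stand [([310, 236], 0.62)]
greaser [([445, 310], 0.94)]
top {'vfov': 49.54049227772792, 'cx': 321.9362173682329, 'cy': 199.62707033041767, 'D': array([0.03931531, 0.        , 0.        , 0.        , 0.        ]), 'R': array([[ 0.00796992, -0.99994861,  0.00626632],
       [-0.98560361, -0.00891363, -0.16883739],
       [ 0.16888457, -0.00483049, -0.985624  ]]), 't': array([ -30.69969315,  513.92154601, 1241.14674961])}
collar [([374, 172
[... 317 characters left out ...]
 0.77)]
{'time': 1.0, 'joint_pos': array([-7.58809882e+01,  7.47023438e+00,  8.52675893e+01,  1.85758215e-03,
        8.72616695e+01, -4.89346950e+00]), 'qd': array([ 0.05898684, -0.01105215,  0.01028753,  0.01373919, -0.00430505,
       -0.01986803]), 'joint_efforts': array([ 4.42835099e-04, -5.69328690e+01, -5.00870526e+01, -2.38645198e-04,
        1.21159777e-03,  2.62082972e-05]), 'tool_pos': array([ 195.49416465, -567.26447478,  231.30396639]), 'tcp_rot': array([ 1.79999337e+02, -1.80546507e-03,  1.90123926e+01]), 'ft_force': array([-0.58478925, -0.38224404, -0.67340373]), 'wrist_torque': array([ 0.01164315, -0.03123006,  0.0068327 ]), 'grip_force': 0.0, 'finger_gap': 85.42983026685125}
```

```bash
cat > h.py <<'E'
from bench import *
import numpy as np, cv2
from scipy.spatial.transform import Rotation as Ro
def K(p):
    f=200/np.tan(np.radians(p["vfov"]/2)); return np.array([[f,0,p["cx"]],[0,f,p["cy"]],[0,0,1.]])
def ray(p,uv):
    n=cv2.undistortPoints(np.array([[uv]],float),K(p),np.array(p["D"]))[0,0]
    R=np.array(p["R"]);return -R.T@p["t"], R.T@np.array([n[0],n[1],1])
def atz(p,uv,z):
    o,d=ray(p,uv); return o+d*(z-o[2])/d[2]
def proj(p,X):
    return cv2.projectPoints(np.array(X,float).reshape(-1,3),cv2.Rodrigues(np.array(p["R"]))[0],np.array(p["t"]),K(p),np.array(p["D"]))[0][:,0]
E
python3 - <<'E'
from h import *
D={"scene":dict(collar=(395,204),bearing=(396,222),vise=(394,240),dish=(216,204),plate=(282,203),stand=(310,236),greaser=(445,310),gearA=(262,255),gearB=(444,265)),
"top":dict(collar=(374,172),bearing=(373,173),vise=(370,179),dish=(214,221),plate=(260,180),stand=(307,210),greaser=(429,226),gearA=(295,246))}
Z=dict(collar=99,bearing=60)
for c in D:
    p=camera_params(c)
    for n,u in D[c].items(): print(c,n,atz(p,u,Z.get(n,0)).round(1))
for c in ("scene","top"):
    im=cv2.imread(f"pics/{c}0.png")
    cv2.imwrite(f"pics/{c}0c.png",cv2.resize(im[100:350,150:520],None,fx=2.1,fy=2.1,interpolation=cv2.INTER_CUBIC))
E
```

```text
scene collar [ 599.7 -162.7   99. ]
scene bearing [ 589.9 -174.5   60. ]
scene vise [ 603.6 -168.6    0. ]
scene dish [459.4 315.3   0. ]
scene plate [576.6 170.9   0. ]
scene stand [494.3   3.1   0. ]
scene greaser [ 455.5 -350.2    0. ]
scene gearA [368.6  41.9   0. ]
scene gearB [ 583.7 -299.4    0. ]
top collar [ 586.4 -174.7   99. ]
top bearing [ 592.7 -176.7   60. ]
top vise [ 587.7 -174.7    0. ]
top dish [453.  299.9   0. ]
top plate [581.4 165.    0. ]
top stand [489.1  18.8   0. ]
top greaser [ 443.5 -351.9    0. ]
top gearA [379.4  53.4   0. ]
```

View pics/scene0.png

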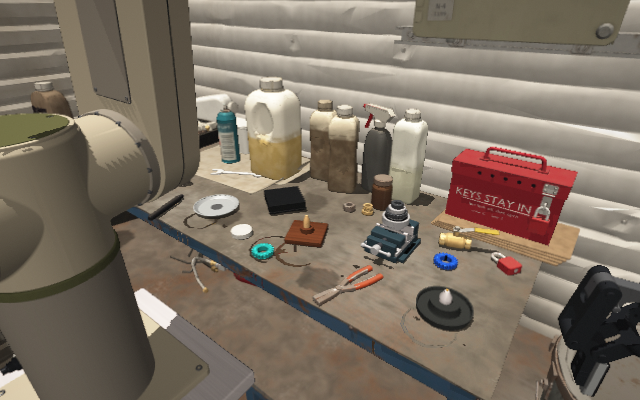

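View pics/top0c.png

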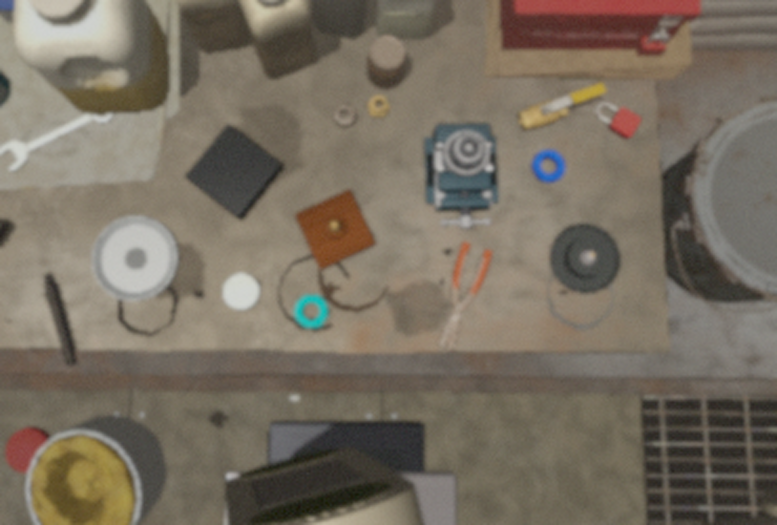

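The stack stands in the vise at about (590,-175), seen at (397,215) in the scene view. The look-alikes are the turquoise gear at (262,252) and the blue one at (445,261), so I leave those alone. The dish is left at (216,206), then plate (284,200), wooden stand (307,233) and greaser (445,305).

Run:
```python
from h import *
s=sense();p=camera_params("wrist")
R=Ro.from_euler("xyz",s["tcp_rot"],degrees=True).as_matrix()
o=-np.array(p["R"]).T@p["t"]
print("cam in tool",R.T@(o-s["tool_pos"]),"axis",R.T@np.array(p["R"]).T,p["vfov"])
d=np.array([550,-175,300])-s["tool_pos"]; print("dp",(R.T@d)/200)
```

```text
cam in tool [ 6.70710964e+01 -1.29158206e-01 -1.42087176e+02] axis [[ 5.98692622e-04 -9.63180900e-01 -2.68853482e-01]
 [ 9.99999719e-01  6.98040781e-04 -2.73930225e-04]
 [ 4.51515055e-04 -2.68853242e-01  9.63181047e-01]] 69.48001098167636
dp [ 2.31479042 -1.27688307 -0.34342201]
```

Emit:
{"name": "step_arm", "arguments": {"targets": [{"dp": [0.33,-0.16,0],"angular": [0,0,0.05],"fingers": 0},{"dp": [0.66,-0.32,0],"angular": [0,0,0.1056],"fingers": 0},{"dp": [1,-0.485,0],"angular": [0,0,0.1056],"fingers": 0},{"dp": [1,-0.485,0],"angular": [0,0,0.1056],"fingers": 0},{"dp": [1,-0.485,0],"angular": [0,0,0.1056],"fingers": 0},{"dp": [1,-0.485,0],"angular": [0,0,0.1056],"fingers": 0},{"dp": [1,-0.485,0],"angular": [0,0,0.1056],"fingers": 0},{"dp": [1,-0.485,0],"angular": [0,0,0.1056],"fingers": 0}], "newtons": 40}}

```text
time: 2.0
tool_pos: [352.2, -411.1, 231.2]
tcp_rot: [-180.0, 0.0, -0.1]
ft_force: [0.1, 1.2, -1.0]
finger_gap: 85.5
grip_force: 0.0
```

```bash
cat >> h.py <<'E'
def look(cam,items,name=None):
    p=camera_params(cam); im=snapshot(cam)
    if name: cv2.imwrite(f"pics/{name}.png",im)
    for n,z in items:
        for d in pinpoint(cam,n)[:2]: print(n,"pin",np.round(d["at"],1),round(d["conf"],2),atz(p,d["at"],z).round(1))
        for d in masks_of(cam,n)[:1]:
            c=max(cv2.findContours(d["pixels"].astype(np.uint8),0,1)[0],key=len)
            e=cv2.fitEllipse(c); print(n,"mask",round(d["conf"],2),np.round(e[0],1),np.round(e[1],1))
    return p,im
E
python3 - <<'E'
from h import *
look("wrist",[("greaser",0)],"w_gr")
E
```

```text
greaser pin [260.9  94.1] 0.83 [ 447.9 -344.4    0. ]
greaser mask 0.62 [260.4  89.4] [84.5 90.8]
```

Emit:
{"name": "step_arm", "arguments": {"targets": [{"dp": [0.3,-0.3,0],"fingers": 0},{"dp": [0.5,-0.5,0],"fingers": 0},{"dp": [0.7,-0.7,0],"fingers": 0},{"dp": [0.9,-0.9,0],"fingers": 0},{"dp": [0.9,-0.9,0],"fingers": 0},{"dp": [0.9,-0.9,0],"fingers": 0},{"dp": [0.9,-0.9,0],"fingers": 0},{"dp": [0.9,-0.9,0],"fingers": 0}]}}

```text
validation failed for argument at $.ta...
```

Emit:
{"name": "step_arm", "arguments": {"targets": [{"dp": [0.27,-0.27,0.15],"fingers": 0},{"dp": [0.27,-0.27,0.15],"fingers": 0},{"dp": [0.27,-0.27,0.15],"fingers": 0},{"dp": [0.27,-0.27,0.15],"fingers": 0},{"dp": [0.27,-0.27,0.15],"fingers": 0},{"dp": [0.27,-0.27,0.15],"fingers": 0},{"dp": [0.27,-0.27,0.15],"fingers": 0},{"dp": [0.27,-0.27,0.15],"fingers": 0}]}}

```text
validation failed for argument at $.ta...
```

Run:
```python
from h import *
look("wrist",[("collar",99),("spacer",89),("gear",76),("bearing",60),("vise",0)],"w_st")
print(sense()["tool_pos"])
```

```text
spacer mask 0.28 [ 4.2 73.2] [11.1 24.3]
vise mask 0.6 [97.6 20.4] [ 52.7 102.1]
[ 353.01372613 -410.40629366  231.30842494]
```

View pics/w_st.png

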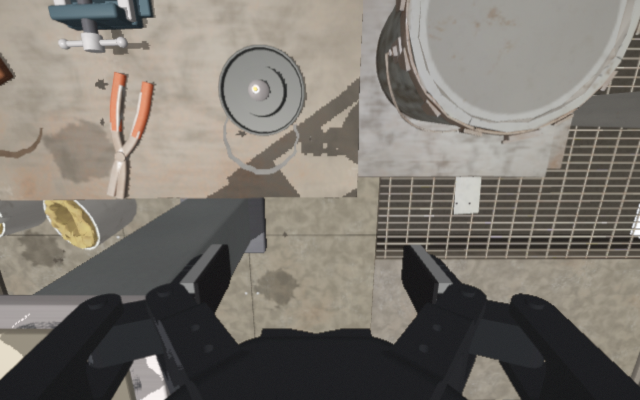

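The moves were refused because every row needs "angular". The picture shows the greaser with its stub tip at (258,90) and the vise at the top left.

Emit:
{"name": "step_arm", "arguments": {"targets": [{"dp": [0.3,-0.3,0],"angular": [0,0,0],"fingers": 0},{"dp": [0.6,-0.6,0],"angular": [0,0,0],"fingers": 0},{"dp": [0.9,-0.9,0],"angular": [0,0,0],"fingers": 0},{"dp": [0.9,-0.9,0],"angular": [0,0,0],"fingers": 0},{"dp": [0.9,-0.9,0],"angular": [0,0,0],"fingers": 0},{"dp": [0.9,-0.9,0],"angular": [0,0,0],"fingers": 0},{"dp": [0.9,-0.9,0],"angular": [0,0,0],"fingers": 0},{"dp": [0.9,-0.9,0],"angular": [0,0,0],"fingers": 0}]}}

```text
time: 3.7
tool_pos: [532.2, -231.6, 231.4]
tcp_rot: [180.0, -0.0, -0.1]
ft_force: [0.7, -0.5, 0.2]
finger_gap: 85.2
grip_force: 0.0
```

Emit:
{"name": "step_arm", "arguments": {"targets": [{"dp": [0.28,-0.27,0.15],"angular": [0,0,0],"fingers": 0},{"dp": [0.28,-0.27,0.15],"angular": [0,0,0],"fingers": 0},{"dp": [0.28,-0.27,0.15],"angular": [0,0,0],"fingers": 0},{"dp": [0.28,-0.27,0.15],"angular": [0,0,0],"fingers": 0},{"dp": [0.28,-0.27,0.15],"angular": [0,0,0],"fingers": 0},{"dp": [0.28,-0.27,0.15],"angular": [0,0,0],"fingers": 0},{"dp": [0.28,-0.27,0.15],"angular": [0,0,0],"fingers": 0},{"dp": [0.28,-0.27,0.15],"angular": [0,0,0],"fingers": 0}]}}

```text
time: 4.7
tool_pos: [588.9, -176.5, 201.4]
tcp_rot: [180.0, -0.0, -0.0]
ft_force: [0.4, -0.1, -0.1]
finger_gap: 85.6
grip_force: 0.0
```

Run:
```python
from h import *
p,im=look("wrist",[("collar",99),("spacer",89),("gear",76),("bearing",60),("vise",0)],"w_st2")
print(sense()["tool_pos"])
u,v=proj(p,[588,-175,105])[0].astype(int);print(u,v)
cv2.imwrite("pics/w_st2c.png",cv2.resize(im[max(v-70,0):v+70,u-90:u+90],None,fx=4,fy=4,interpolation=cv2.INTER_CUBIC)); print("crop origin",u-90,max(v-70,0))
```

```text
collar pin [308.3 197.5] 0.88 [ 589.  -170.2   99. ]
collar pin [441.4 279.6] 0.69 [ 507.7 -296.9   99. ]
collar mask 0.69 [309.2 197.2] [32.5 33.9]
spacer pin [307.4 194. ] 0.87 [ 589.5 -169.1   89. ]
spacer mask 0.93 [309.3 195.7] [38.8 41.5]
gear pin [417.9 177. ] 0.81 [ 602.8 -273.1   76. ]
gear mask 0.98 [418.7 178.8] [39.  42.2]
bearing mask 0.95 [309.8 187.8] [63.6 64.3]
vise mask 0.88 [311.2 189.5] [ 94.5 138.5]
[ 588.95438604 -176.3761245   201.27867178]
313 200
crop origin 223 130
```

View pics/w_st2c.png

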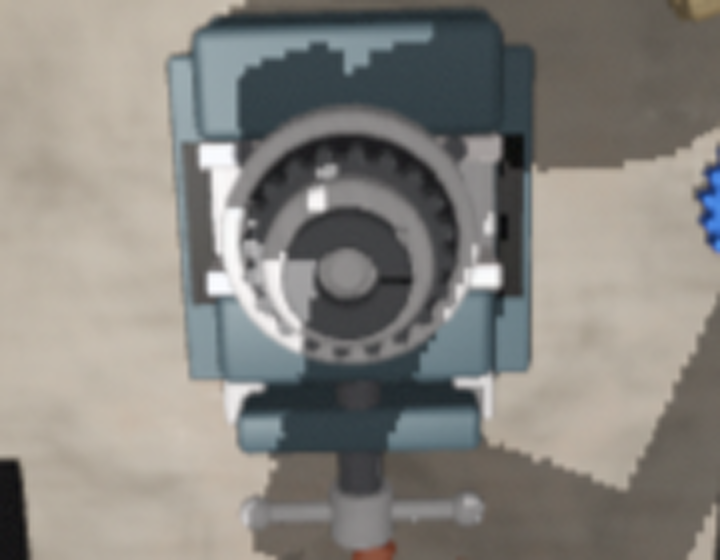

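The crop shows dark collar, bright spacer, dark gear and bearing on the shaft. The shaft tip is at crop (347,272), pixel (309.8,198).

Run:
```python
from h import *
p=camera_params("wrist")
print(atz(p,(309.8,198),104),atz(p,(309.8,198.2),109))
print(atz(p,(309.3,195.7),98),atz(p,(309.8,187.8),74))
from scipy.ndimage import center_of_mass
p=camera_params("scene")
# top/scene masks of targets
for c in ("top","scene"):
    p=camera_params(c); snapshot(c)
    for n,z in (("parts_dish",11),("surface_plate",30),("gear_stand",14),("greaser",14)):
        for d in masks_of(c,n)[:1]:
            k=max(cv2.findContours(d["pixels"].astype(np.uint8),0,1)[0],key=len)
            m=cv2.fitEllipse(k)[0]; q=[atz(p,x[0],z)[:2] for x in k.astype(float)]
            print(c,n,atz(p,m,z).round(1), "minrect at z",cv2.minAreaRect(np.float32(q)))
```

```text
[ 589.97669154 -171.44212896  104.        ] [ 591.18219699 -171.54782267  109.        ]
[ 590.42102524 -170.88398182   98.        ] [ 591.84660529 -170.85130112   74.        ]
top parts_dish [446.8 299.   11. ] minrect at z ((446.4267578125, 296.9588317871094), (121.27273559570312, 119.49405670166016), 2.4581704139709473)
top surface_plate [571.1 158.4  30. ] minrect at z ((571.6061401367188, 158.788818359375), (104.08377075195312, 100.53164672851562), 52.59732437133789)
top gear_stand [491.8  15.8  14. ] minrect at z ((491.22918701171875, 14.640605926513672), (90.81831359863281, 89.9039535522461), 24.565969467163086)
top greaser [ 452.2 -346.5   14. ] minrect at z ((453.5291748046875, -344.92816162109375), (99.8941650390625, 97.8853759765625), 44.30642318725586)
scene parts_dish [443.1 296.3  11. ] minrect at z ((446.61907958984375, 299.5443420410156), (126.91780853271484, 118.25868225097656), 75.75678253173828)
scene surface_plate [555.  140.2  30. ] minrect at z ((558.5908813476562, 143.29660034179688), (142.22866821289062, 102.8269271850586), 52.51481246948242)
scene gear_stand [ 578.9 -177.3   14. ] minrect at z ((599.220947265625, -171.48513793945312), (185.704833984375, 115.57840728759766), 8.315293312072754)
scene greaser [ 444.7 -349.9   14. ] minrect at z ((447.17138671875, -348.8338317871094), (110.53573608398438, 99.078369140625), 27.860652923583984)
```

Emit:
{"name": "step_arm", "arguments": {"targets": [{"dp": [0.007,-0.026,0.2],"angular": [0,0,0],"fingers": 0},{"dp": [0.007,-0.026,0.4],"angular": [0,0,0],"fingers": 0.2},{"dp": [0.007,-0.026,0.5],"angular": [0,0,0],"fingers": 0.4},{"dp": [0.007,-0.026,0.504],"angular": [0,0,0],"fingers": 0.5},{"dp": [0.007,-0.026,0.504],"angular": [0,0,0],"fingers": 0.55},{"dp": [0.007,-0.026,0.504],"angular": [0,0,0],"fingers": 0.55},{"dp": [0.007,-0.026,0.504],"angular": [0,0,0],"fingers": 0.55},{"dp": [0.007,-0.026,0.504],"angular": [0,0,0],"fingers": 0.55}], "newtons": 25}}

```text
time: 6.75
tool_pos: [590.7, -171.3, 101.1]
tcp_rot: [180.0, -0.0, 0.0]
ft_force: [-0.6, -0.1, -0.8]
finger_gap: 38.2
grip_force: 0.0
```

Run:
```python
from h import *
s=sense();print(s["tool_pos"],s["finger_gap"])
p=camera_params("wrist");im=snapshot("wrist");im2=snapshot("scene")
u,v=proj(p,[590,-171,105])[0].astype(int);print(u,v)
a=cv2.resize(im[max(v-70,0):v+90,u-100:u+100],(500,400),interpolation=cv2.INTER_CUBIC)
b=cv2.resize(im2[160:260,340:440],(400,400),interpolation=cv2.INTER_CUBIC)[:,:300+0]
cv2.imwrite("pics/pre1.png",np.hstack([a,b])); print("crop origin",u-100,max(v-70,0))
```

```text
[ 590.67370275 -171.30863878  101.13355536] 38.20904516447097
314 252
crop origin 214 182
```

View pics/pre1.png

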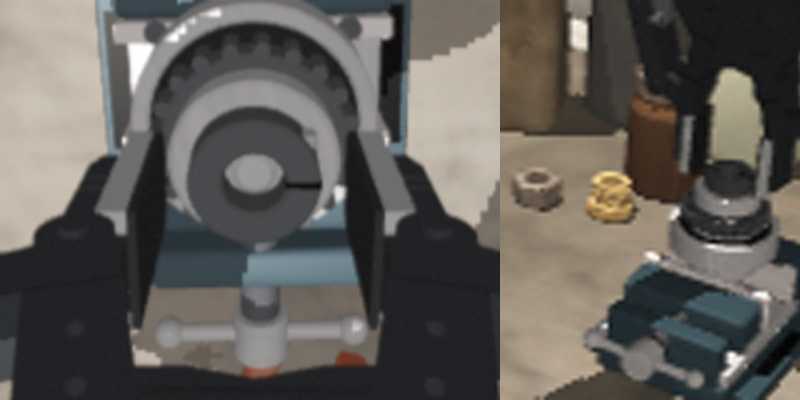

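Collar sits centred between the pads, about 1 mm to the left; I nudge and close.

Emit:
{"name": "step_arm", "arguments": {"targets": [{"dp": [0,-0.004,0.001],"angular": [0,0,0],"fingers": 0.58},{"dp": [0,-0.004,0.001],"angular": [0,0,0],"fingers": 0.62},{"dp": [0,-0.004,0.001],"angular": [0,0,0],"fingers": 0.66},{"dp": [0,-0.004,0.001],"angular": [0,0,0],"fingers": 0.7},{"dp": [0,-0.004,0.001],"angular": [0,0,0],"fingers": 0.75},{"dp": [0,-0.004,0.001],"angular": [0,0,0],"fingers": 0.8},{"dp": [0,-0.004,0.001],"angular": [0,0,0],"fingers": 0.8},{"dp": [0,-0.004,0.001],"angular": [0,0,0],"fingers": 0.8}], "newtons": 30}}

```text
time: 7.85
tool_pos: [590.4, -170.4, 100.4]
tcp_rot: [180.0, -0.0, 0.0]
ft_force: [0.3, 0.4, 0.6]
finger_gap: 25.5
grip_force: 29.6
```

Emit:
{"name": "step_arm", "arguments": {"targets": [{"dp": [0,-0.004,-0.02],"angular": [0,0,0],"fingers": 0.8},{"dp": [0,-0.004,-0.06],"angular": [0,0,0],"fingers": 0.8},{"dp": [0,-0.004,-0.12],"angular": [0,0,0],"fingers": 0.8},{"dp": [0,-0.004,-0.2],"angular": [0,0,0],"fingers": 0.8},{"dp": [0,-0.004,-0.28],"angular": [0,0,0],"fingers": 0.8},{"dp": [0,-0.004,-0.35],"angular": [0,0,0],"fingers": 0.8},{"dp": [0,-0.004,-0.35],"angular": [0,0,0],"fingers": 0.8},{"dp": [0,-0.004,-0.35],"angular": [0,0,0],"fingers": 0.8}]}}

```text
time: 8.85
tool_pos: [590.1, -169.5, 169.9]
tcp_rot: [-180.0, 0.0, 0.0]
ft_force: [0.0, -0.3, -1.0]
finger_gap: 25.4
grip_force: 29.5
```

Run:
```python
from h import *
s=sense();print(s["tool_pos"],s["finger_gap"],s["grip_force"],s["ft_force"])
p=camera_params("wrist");im=snapshot("wrist");im2=snapshot("scene")
u,v=proj(p,s["tool_pos"])[0].astype(int);print(u,v)
a=cv2.resize(im[v-90:v+70,u-100:u+100],(500,400),interpolation=cv2.INTER_CUBIC)
b=cv2.resize(im2[140:240,350:425],(300,400),interpolation=cv2.INTER_CUBIC)
cv2.imwrite("pics/lift1.png",np.hstack([a,b]))
```

```text
[ 590.11996071 -169.50535204  169.87140427] 25.42671307026833 29.511695858091116 [ 0.0059104  -0.27164449 -1.0382742 ]
315 248
```

View pics/lift1.png

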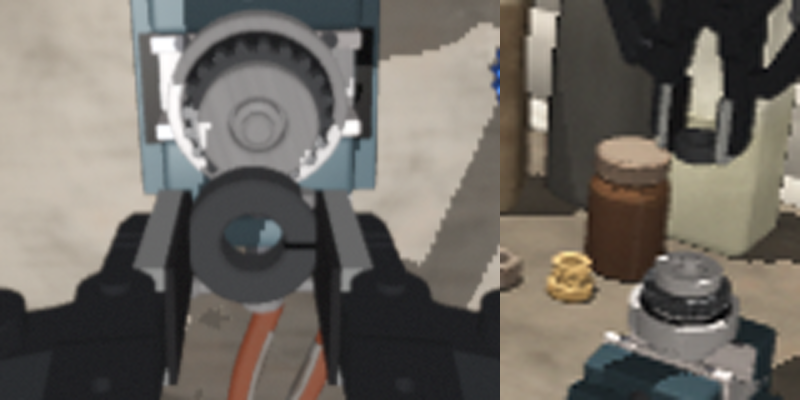

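Emit:
{"name": "step_arm", "arguments": {"targets": [{"dp": [-0.06,-0.15,0],"angular": [0,0,0],"fingers": 0.8},{"dp": [-0.16,-0.4,0],"angular": [0,0,0],"fingers": 0.8},{"dp": [-0.26,-0.65,0],"angular": [0,0,0],"fingers": 0.8},{"dp": [-0.36,-0.925,0],"angular": [0,0,0],"fingers": 0.8},{"dp": [-0.36,-0.925,0],"angular": [0,0,0],"fingers": 0.8},{"dp": [-0.36,-0.925,0],"angular": [0,0,0],"fingers": 0.8},{"dp": [-0.36,-0.925,0],"angular": [0,0,0],"fingers": 0.8},{"dp": [-0.36,-0.925,0],"angular": [0,0,0],"fingers": 0.8}]}}

```text
time: 9.95
tool_pos: [518.6, 14.4, 170.1]
tcp_rot: [180.0, 0.0, -0.1]
ft_force: [-0.4, -0.5, -0.1]
finger_gap: 25.8
grip_force: 29.6
```

Run:
```python
from h import *
print(sense()["tool_pos"])
look("wrist",[("gear_stand",0)],"w_stand")
```

```text
[518.5568175   14.3883219  170.09251786]
gear_stand pin [317.8 207.6] 0.88 [488.1  11.9   0. ]
gear_stand mask 0.71 [319.3 198.4] [ 75.2 100.8]
```

Emit:
{"name": "step_arm", "arguments": {"targets": [{"dp": [-0.06,-0.15,0],"angular": [0,0,0],"fingers": 0.8},{"dp": [-0.16,-0.4,0],"angular": [0,0,0],"fingers": 0.8},{"dp": [-0.26,-0.65,0],"angular": [0,0,0],"fingers": 0.8},{"dp": [-0.36,-0.925,0],"angular": [0,0,0],"fingers": 0.8},{"dp": [-0.36,-0.925,0],"angular": [0,0,0],"fingers": 0.8},{"dp": [-0.36,-0.925,0],"angular": [0,0,0],"fingers": 0.8},{"dp": [-0.36,-0.925,0],"angular": [0,0,0],"fingers": 0.8},{"dp": [-0.36,-0.925,0],"angular": [0,0,0],"fingers": 0.8}]}}

```text
time: 11.1
tool_pos: [446.8, 199.3, 170.2]
tcp_rot: [180.0, 0.0, -0.1]
ft_force: [-0.1, 0.3, -1.3]
finger_gap: 25.6
grip_force: 29.7
```

Run:
```python
from h import *
print(sense()["tool_pos"])
p,im=look("wrist",[("parts_dish",0),("surface_plate",0)],"w_dish")
m=masks_of("wrist","parts_dish")[0]["pixels"].astype(np.uint8)
k=max(cv2.findContours(m,0,1)[0],key=len).astype(float)
print(cv2.minEnclosingCircle(np.float32([atz(p,x[0],11)[:2] for x in k])))
```

```text
[446.83765592 199.28106799 170.24781567]
parts_dish pin [227.  178.9] 0.61 [449.7 297.    0. ]
parts_dish mask 0.7 [223.  180.8] [107.6 117.7]
surface_plate pin [355.6  56.8] 0.8 [572.6 159.5   0. ]
surface_plate pin [226.2 182. ] 0.33 [446.2 298.2   0. ]
surface_plate mask 0.92 [359.9  56.3] [120.8 136.7]
((446.74798583984375, 298.2220458984375), 61.95030975341797)
```

View pics/w_dish.png

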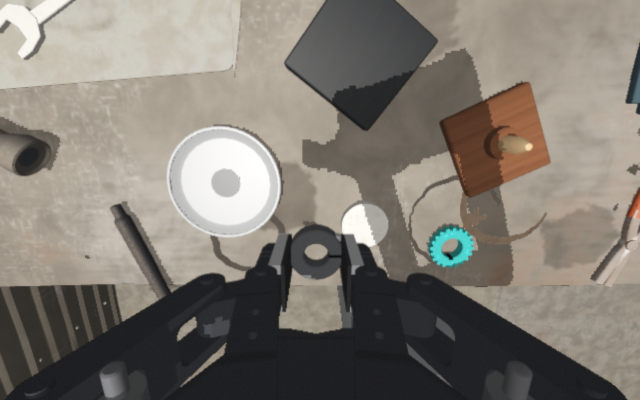

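Dish, with its dark centre disc at (226,182); collar held straight at (317,250). I move above the middle and go down.

Emit:
{"name": "step_arm", "arguments": {"targets": [{"dp": [0,-0.25,0],"angular": [0,0,0],"fingers": 0.8},{"dp": [0,-0.49,0],"angular": [0,0,0],"fingers": 0.8},{"dp": [0,-0.49,0.2],"angular": [0,0,0],"fingers": 0.8},{"dp": [0,-0.49,0.4],"angular": [0,0,0],"fingers": 0.8},{"dp": [0,-0.49,0.6],"angular": [0,0,0],"fingers": 0.8},{"dp": [0,-0.49,0.75],"angular": [0,0,0],"fingers": 0.8},{"dp": [0,-0.49,0.77],"angular": [0,0,0],"fingers": 0.8},{"dp": [0,-0.49,0.77],"angular": [0,0,0],"fingers": 0.8}]}}

```text
time: 12.4
tool_pos: [446.7, 298.6, 17.0]
tcp_rot: [-180.0, -0.0, 0.0]
ft_force: [-0.3, 0.0, 0.5]
finger_gap: 26.0
grip_force: 29.8
```

Emit:
{"name": "step_arm", "arguments": {"targets": [{"dp": [0,0,0.02],"angular": [0,0,0],"fingers": 0.8},{"dp": [0,0,0.04],"angular": [0,0,0],"fingers": 0.8},{"dp": [0,0,0.05],"angular": [0,0,0],"fingers": 0.8},{"dp": [0,0,0.055],"angular": [0,0,0],"fingers": 0.8},{"dp": [0,0,0.058],"angular": [0,0,0],"fingers": 0.8},{"dp": [0,0,0.061],"angular": [0,0,0],"fingers": 0.8},{"dp": [0,0,0.061],"angular": [0,0,0],"fingers": 0.8},{"dp": [0,0,0.061],"angular": [0,0,0],"fingers": 0.8}]}}

```text
time: 13.4
tool_pos: [446.4, 298.5, 4.4]
tcp_rot: [-180.0, -0.0, 0.0]
ft_force: [-1.4, -1.1, 4.2]
finger_gap: 25.7
grip_force: 30.3
```

Emit:
{"name": "step_arm", "arguments": {"targets": [{"dp": [0,0,0],"angular": [0,0,0],"fingers": 0.65},{"dp": [0,0,0],"angular": [0,0,0],"fingers": 0.6},{"dp": [0,0,0],"angular": [0,0,0],"fingers": 0.5},{"dp": [0,0,0],"angular": [0,0,0],"fingers": 0.5},{"dp": [0,0,-0.1],"angular": [0,0,0],"fingers": 0.5},{"dp": [0,0,-0.3],"angular": [0,0,0],"fingers": 0.5},{"dp": [0,0,-0.6],"angular": [0,0,0],"fingers": 0.3},{"dp": [0,0,-0.85],"angular": [0,0,0],"fingers": 0.2}]}}

```text
time: 14.4
tool_pos: [446.5, 298.5, 176.3]
tcp_rot: [-180.0, -0.1, 0.0]
ft_force: [-0.1, 0.3, 1.0]
finger_gap: 68.3
grip_force: 0.0
```

Emit:
{"name": "step_arm", "arguments": {"targets": [{"dp": [0.1,0.3,0],"angular": [0,0,0],"fingers": 0.2},{"dp": [0.2,0.6,0],"angular": [0,0,0],"fingers": 0.2},{"dp": [0.3,0.9,0],"angular": [0,0,0],"fingers": 0.2},{"dp": [0.35,1,0],"angular": [0,0,0],"fingers": 0.2},{"dp": [0.35,1,0],"angular": [0,0,0],"fingers": 0.2},{"dp": [0.35,1,0],"angular": [0,0,0],"fingers": 0.2},{"dp": [0.35,1,0],"angular": [0,0,0],"fingers": 0.2},{"dp": [0.35,1,0],"angular": [0,0,0],"fingers": 0.2}]}}

```text
time: 15.4
tool_pos: [516.1, 99.3, 174.1]
tcp_rot: [-180.0, 0.0, 0.1]
ft_force: [-0.3, -0.3, 0.1]
finger_gap: 68.4
grip_force: 0.0
```

Run:
```python
from h import *
print(sense()["tool_pos"])
look("wrist",[("collar",3),("surface_plate",0),("gear_stand",0)],"w_mid")
im=snapshot("top")
cv2.imwrite("pics/top1.png",np.vstack([cv2.resize(im[190:250,180:260],(640,300)),cv2.resize(cv2.imread("pics/w_mid.png"),(480,300)).copy() if 0 else cv2.resize(cv2.imread("pics/w_mid.png")[:200],(640,290))[:, :640]]))
```

```text
[516.05113471  99.34254447 174.08060589]
collar pin [148.  240.3] 0.68 [444.6 296.4   3. ]
collar mask 0.77 [143.9 241. ] [23.6 26.4]
surface_plate pin [264.1 132. ] 0.93 [569.  154.5   0. ]
surface_plate mask 0.69 [254.1 127.1] [117.4 124.7]
gear_stand pin [389.1 201.9] 0.88 [491.4  15.4   0. ]
gear_stand pin [571.7 113.4] 0.23 [ 589.1 -170.7    0. ]
gear_stand mask 0.74 [394.2 201.9] [88.5 97. ]
```

View pics/top1.png

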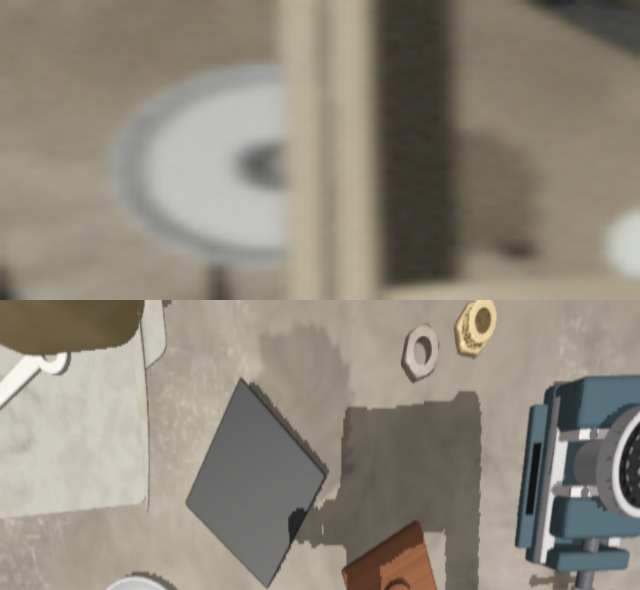

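Collar lies in the middle of the dish; the plate's top corners are at wrist pixels (240,54.5), (326,118), (267,195), (187,138).

Run:
```python
from h import *
p=camera_params("wrist")
q=[atz(p,c,30) for c in ((240,54.5),(326,118),(267,194),(187,138))]
print(np.round(q,1),np.mean(q,0)); print([np.linalg.norm(q[i]-q[i-1]).round(1) for i in range(4)])
```

```text
[[639.1 166.9  30. ]
 [583.8  88.5  30. ]
 [508.6 148.2  30. ]
 [565.  223.7  30. ]] [574.12897555 156.84593679  30.        ]
[np.float64(93.4), np.float64(96.0), np.float64(96.0), np.float64(94.2)]
```

Emit:
{"name": "step_arm", "arguments": {"targets": [{"dp": [0.05,0.3,0],"angular": [0,0,0],"fingers": 0.2},{"dp": [0.1,0.6,0],"angular": [0,0,0],"fingers": 0.2},{"dp": [0.15,0.9,0],"angular": [0,0,0],"fingers": 0.2},{"dp": [0.17,1,0],"angular": [0,0,0],"fingers": 0.2},{"dp": [0.17,1,0],"angular": [0,0,0],"fingers": 0.2},{"dp": [0.17,1,0],"angular": [0,0,0],"fingers": 0.2},{"dp": [0.17,1,0],"angular": [0,0,0],"fingers": 0.2},{"dp": [0.17,1,0],"angular": [0,0,0],"fingers": 0.2}]}}

```text
time: 16.8
tool_pos: [550.4, -100.5, 174.2]
tcp_rot: [-180.0, -0.0, 0.1]
ft_force: [0.4, -0.4, 1.1]
finger_gap: 68.8
grip_force: 0.0
```

Emit:
{"name": "step_arm", "arguments": {"targets": [{"dp": [0.1,0.18,0],"angular": [0,0,0],"fingers": 0.3},{"dp": [0.199,0.352,0],"angular": [0,0,0],"fingers": 0.4},{"dp": [0.199,0.352,0.1],"angular": [0,0,0],"fingers": 0.4},{"dp": [0.199,0.352,0.25],"angular": [0,0,0],"fingers": 0.4},{"dp": [0.199,0.352,0.38],"angular": [0,0,0],"fingers": 0.4},{"dp": [0.199,0.352,0.41],"angular": [0,0,0],"fingers": 0.4},{"dp": [0.199,0.352,0.416],"angular": [0,0,0],"fingers": 0.4},{"dp": [0.199,0.352,0.416],"angular": [0,0,0],"fingers": 0.4}]}}

```text
time: 17.8
tool_pos: [591.0, -172.0, 92.3]
tcp_rot: [180.0, -0.1, 0.0]
ft_force: [1.2, -0.4, 1.0]
finger_gap: 51.4
grip_force: 0.0
```

Emit:
{"name": "step_arm", "arguments": {"targets": [{"dp": [0,0,0],"angular": [0,0,0],"fingers": 0.44},{"dp": [0,0,0],"angular": [0,0,0],"fingers": 0.47},{"dp": [0,0,0],"angular": [0,0,0],"fingers": 0.5},{"dp": [0,0,0],"angular": [0,0,0],"fingers": 0.53},{"dp": [0,0,0],"angular": [0,0,0],"fingers": 0.56},{"dp": [0,0,0],"angular": [0,0,0],"fingers": 0.6},{"dp": [0,0,0],"angular": [0,0,0],"fingers": 0.7},{"dp": [0,0,0],"angular": [0,0,0],"fingers": 0.7}], "newtons": 30}}

```text
time: 18.8
tool_pos: [590.3, -172.0, 91.3]
tcp_rot: [180.0, -0.0, 0.0]
ft_force: [-1.1, 1.2, 5.1]
finger_gap: 36.6
grip_force: 29.6
```

Emit:
{"name": "step_arm", "arguments": {"targets": [{"dp": [0,0,-0.02],"angular": [0,0,0],"fingers": 0.7},{"dp": [0,0,-0.06],"angular": [0,0,0],"fingers": 0.7},{"dp": [0,0,-0.12],"angular": [0,0,0],"fingers": 0.7},{"dp": [0,0,-0.2],"angular": [0,0,0],"fingers": 0.7},{"dp": [0,0,-0.28],"angular": [0,0,0],"fingers": 0.7},{"dp": [0,0,-0.4],"angular": [0,0,0],"fingers": 0.7},{"dp": [0,0,-0.4],"angular": [0,0,0],"fingers": 0.7},{"dp": [0,0,-0.4],"angular": [0,0,0],"fingers": 0.7}]}}

```text
time: 19.8
tool_pos: [590.0, -172.0, 170.6]
tcp_rot: [-180.0, 0.0, 0.0]
ft_force: [-0.5, -0.6, -1.4]
finger_gap: 36.4
grip_force: 30.1
```

Emit:
{"name": "step_arm", "arguments": {"targets": [{"dp": [0,-0.15,0],"angular": [0,0,0],"fingers": 0.7},{"dp": [-0.02,-0.4,0],"angular": [0,0,0],"fingers": 0.7},{"dp": [-0.05,-0.65,0],"angular": [0,0,0],"fingers": 0.7},{"dp": [-0.08,-0.9,0],"angular": [0,0,0],"fingers": 0.7},{"dp": [-0.08,-0.9,0],"angular": [0,0,0],"fingers": 0.7},{"dp": [-0.08,-0.9,0],"angular": [0,0,0],"fingers": 0.7},{"dp": [-0.08,-0.9,0],"angular": [0,0,0],"fingers": 0.7},{"dp": [-0.08,-0.9,0],"angular": [0,0,0],"fingers": 0.7}]}}

```text
time: 20.8
tool_pos: [574.2, 6.9, 170.7]
tcp_rot: [180.0, 0.0, -0.1]
ft_force: [0.1, 1.2, -2.0]
finger_gap: 36.3
grip_force: 30.2
```

Run:
```python
from h import *
print(sense()["tool_pos"])
p,im=look("wrist",[("surface_plate",0),("spacer",160),("collar",3)],"w_pl")
m=masks_of("wrist","surface_plate")[0]["pixels"].astype(np.uint8)
k=max(cv2.findContours(m,0,1)[0],key=len).astype(float)
print(cv2.minAreaRect(np.float32([atz(p,x[0],30)[:2] for x in k])))
```

```text
[574.19318103   6.86347231 170.67082783]
surface_plate pin [511.2 178.7] 0.72 [ 576.9 -209.6    0. ]
surface_plate pin [180.2 184.7] 0.62 [570.4 157.4  -0. ]
surface_plate mask 0.6 [168.8 184.2] [112.5 123.5]
spacer pin [314.2 247.8] 0.83 [569.3   7.6 160. ]
spacer mask 0.94 [315.5 250. ] [71.  72.4]
collar pin [ 77.5 287.4] 0.94 [442.4 298.7   3. ]
collar mask 0.75 [ 73.8 287.2] [21.7 27.7]
((574.2898559570312, 154.65814208984375), (102.72525024414062, 107.50601196289062), 52.632415771484375)
```

View pics/w_pl.png

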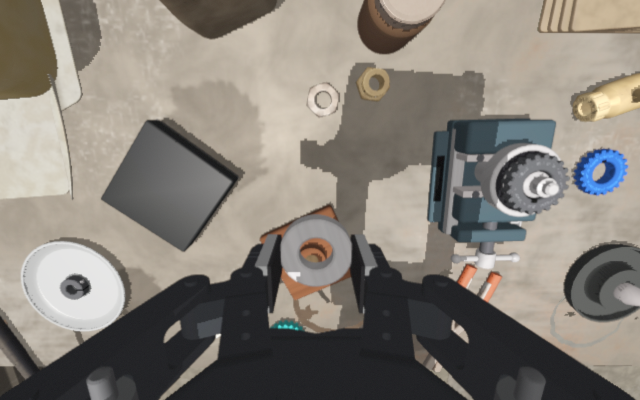

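Spacer held level at (315,250), the collar lies in the dish middle (74,287), and the plate's top centre is at about (168,187). That fits (572,157).

Emit:
{"name": "step_arm", "arguments": {"targets": [{"dp": [0,-0.25,0],"angular": [0,0,0],"fingers": 0.7},{"dp": [-0.008,-0.5,0],"angular": [0,0,0],"fingers": 0.7},{"dp": [-0.008,-0.753,0],"angular": [0,0,0],"fingers": 0.7},{"dp": [-0.008,-0.753,0.15],"angular": [0,0,0],"fingers": 0.7},{"dp": [-0.008,-0.753,0.35],"angular": [0,0,0],"fingers": 0.7},{"dp": [-0.008,-0.753,0.55],"angular": [0,0,0],"fingers": 0.7},{"dp": [-0.008,-0.753,0.63],"angular": [0,0,0],"fingers": 0.7},{"dp": [-0.008,-0.753,0.63],"angular": [0,0,0],"fingers": 0.7}]}}

```text
time: 22.2
tool_pos: [571.7, 158.4, 44.0]
tcp_rot: [180.0, 0.1, -0.0]
ft_force: [-0.0, 0.2, -0.8]
finger_gap: 36.3
grip_force: 30.3
```

Emit:
{"name": "step_arm", "arguments": {"targets": [{"dp": [0,0,0.02],"angular": [0,0,0],"fingers": 0.7},{"dp": [0,0,0.04],"angular": [0,0,0],"fingers": 0.7},{"dp": [0,0,0.05],"angular": [0,0,0],"fingers": 0.7},{"dp": [0,0,0.054],"angular": [0,0,0],"fingers": 0.7},{"dp": [0,0,0.057],"angular": [0,0,0],"fingers": 0.7},{"dp": [0,0,0.059],"angular": [0,0,0],"fingers": 0.7},{"dp": [0,0,0.059],"angular": [0,0,0],"fingers": 0.7},{"dp": [0,0,0.059],"angular": [0,0,0],"fingers": 0.7}]}}

```text
time: 23.2
tool_pos: [572.6, 158.6, 33.1]
tcp_rot: [-180.0, -0.0, 0.0]
ft_force: [-0.4, -0.1, -1.1]
finger_gap: 36.0
grip_force: 30.3
```

Emit:
{"name": "step_arm", "arguments": {"targets": [{"dp": [0,0,0.002],"angular": [0,0,0],"fingers": 0.7},{"dp": [0,0,0.004],"angular": [0,0,0],"fingers": 0.7},{"dp": [0,0,0.005],"angular": [0,0,0],"fingers": 0.7},{"dp": [0,0,0.005],"angular": [0,0,0],"fingers": 0.7},{"dp": [0,0,0.005],"angular": [0,0,0],"fingers": 0.7},{"dp": [0,0,0.005],"angular": [0,0,0],"fingers": 0.7},{"dp": [0,0,0.005],"angular": [0,0,0],"fingers": 0.7},{"dp": [0,0,0.005],"angular": [0,0,0],"fingers": 0.7}]}}

```text
time: 24.2
tool_pos: [572.6, 158.6, 32.3]
tcp_rot: [-180.0, -0.0, 0.0]
ft_force: [-2.7, -1.0, 5.3]
finger_gap: 36.4
grip_force: 30.9
```

Emit:
{"name": "step_arm", "arguments": {"targets": [{"dp": [0,0,0],"angular": [0,0,0],"fingers": 0.54},{"dp": [0,0,0],"angular": [0,0,0],"fingers": 0.5},{"dp": [0,0,0],"angular": [0,0,0],"fingers": 0.4},{"dp": [0,0,0],"angular": [0,0,0],"fingers": 0.4},{"dp": [0,0,-0.1],"angular": [0,0,0],"fingers": 0.4},{"dp": [0,0,-0.3],"angular": [0,0,0],"fingers": 0.3},{"dp": [0,0,-0.5],"angular": [0,0,0],"fingers": 0.2},{"dp": [0,0,-0.7],"angular": [0,0,0],"fingers": 0.2}]}}

```text
time: 25.2
tool_pos: [572.8, 158.6, 175.2]
tcp_rot: [-180.0, -0.1, 0.0]
ft_force: [0.4, -0.3, -0.1]
finger_gap: 68.3
grip_force: 0.0
```

Emit:
{"name": "step_arm", "arguments": {"targets": [{"dp": [0,0.3,0],"angular": [0,0,0],"fingers": 0.2},{"dp": [0,0.6,0],"angular": [0,0,0],"fingers": 0.2},{"dp": [0,0.85,0],"angular": [0,0,0],"fingers": 0.2},{"dp": [0,0.85,0],"angular": [0,0,0],"fingers": 0.2},{"dp": [0,0.85,0],"angular": [0,0,0],"fingers": 0.2},{"dp": [0,0.85,0],"angular": [0,0,0],"fingers": 0.2},{"dp": [0,0.85,0],"angular": [0,0,0],"fingers": 0.2},{"dp": [0,0.85,0],"angular": [0,0,0],"fingers": 0.2}]}}

```text
time: 26.2
tool_pos: [572.5, -10.6, 172.0]
tcp_rot: [-180.0, 0.0, 0.1]
ft_force: [1.0, -0.0, 0.6]
finger_gap: 68.6
grip_force: 0.0
```

Run:
```python
from h import *
print(sense()["tool_pos"])
look("wrist",[("spacer",30),("gear_stand",0),("surface_plate",0)],"w_x")
```

```text
[572.51525597 -10.6021153  172.04734667]
spacer pin [146.1 188.5] 0.74 [570.8 161.3  30. ]
spacer mask 0.88 [145.4 187.6] [36.6 42.5]
gear_stand pin [295.  248.3] 0.85 [490.8  13.7   0. ]
gear_stand pin [591.  277.8] 0.58 [ 451.7 -349.7    0. ]
gear_stand mask 0.83 [295.7 249.9] [84.7 91.4]
surface_plate pin [163.4 181. ] 0.64 [572.2 158.8   0. ]
surface_plate mask 0.84 [152.6 182.2] [111.4 124.3]
```

View pics/w_x.png

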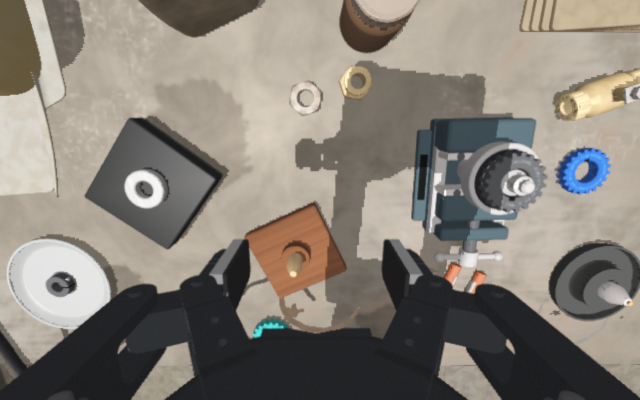

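Spacer sits well centred on the plate at (146,189); next the gear.

Emit:
{"name": "step_arm", "arguments": {"targets": [{"dp": [0.03,0.3,0],"angular": [0,0,0],"fingers": 0.2},{"dp": [0.06,0.6,0],"angular": [0,0,0],"fingers": 0.2},{"dp": [0.088,0.805,0],"angular": [0,0,0],"fingers": 0.2},{"dp": [0.088,0.805,0.05],"angular": [0,0,0],"fingers": 0.2},{"dp": [0.088,0.805,0.2],"angular": [0,0,0],"fingers": 0.2},{"dp": [0.088,0.805,0.4],"angular": [0,0,0],"fingers": 0.2},{"dp": [0.088,0.805,0.48],"angular": [0,0,0],"fingers": 0.2},{"dp": [0.088,0.805,0.48],"angular": [0,0,0],"fingers": 0.2}]}}

```text
time: 27.55
tool_pos: [589.1, -171.3, 74.7]
tcp_rot: [-179.9, 0.2, 0.0]
ft_force: [-0.0, -0.3, -0.1]
finger_gap: 68.4
grip_force: 0.0
```

Run:
```python
from h import *
s=sense();print(s["tool_pos"],s["finger_gap"],s["ft_force"])
# stand post tip / greaser tip from previous picture: camera shifted with the tool
p=camera_params("wrist");R=np.array(p["R"]);o=-R.T@p["t"]
o2=o-s["tool_pos"]+np.array([572.5,-10.6,172.0]); q=dict(p);q["t"]=-R@o2
print("stand tip",atz(q,(293,270),58),"greaser tip",atz(q,(625,301),50))
im2=snapshot("scene");im=snapshot("wrist");u,v=proj(p,[590,-171,85])[0].astype(int)
cv2.imwrite("pics/pre3.png",np.hstack([cv2.resize(im[v-70:v+90,u-100:u+100],(500,400)),cv2.resize(im2[160:260,355:430],(300,400),interpolation=cv2.INTER_CUBIC)]))
```

```text
[ 589.05927693 -171.2927624    74.67710545] 68.41643336960125 [-0.04690946 -0.34187926 -0.05335432]
stand tip [494.42935764  11.80285485  58.        ] greaser tip [ 453.40539237 -339.126194     50.        ]
```

View pics/pre3.png

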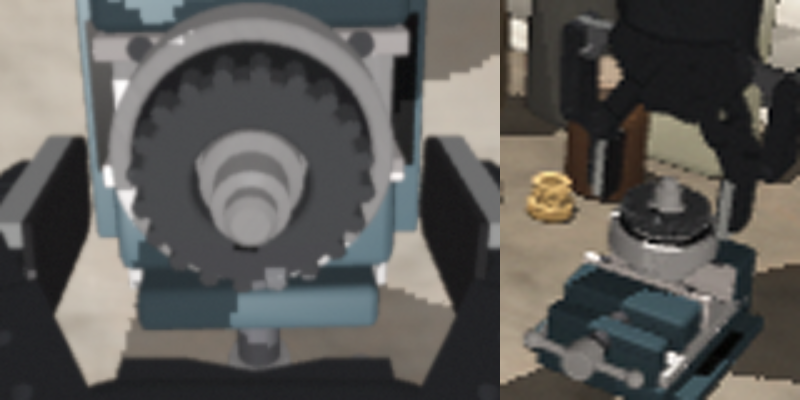

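Emit:
{"name": "step_arm", "arguments": {"targets": [{"dp": [0,0,-0.002],"angular": [0,0,0],"fingers": 0.28},{"dp": [0,0,-0.002],"angular": [0,0,0],"fingers": 0.33},{"dp": [0,0,-0.002],"angular": [0,0,0],"fingers": 0.37},{"dp": [0,0,-0.002],"angular": [0,0,0],"fingers": 0.4},{"dp": [0,0,-0.002],"angular": [0,0,0],"fingers": 0.43},{"dp": [0,0,-0.002],"angular": [0,0,0],"fingers": 0.47},{"dp": [0,0,-0.002],"angular": [0,0,0],"fingers": 0.56},{"dp": [0,0,-0.002],"angular": [0,0,0],"fingers": 0.56}], "newtons": 40}}

```text
time: 28.65
tool_pos: [590.4, -172.3, 77.3]
tcp_rot: [180.0, -0.0, 0.0]
ft_force: [-2.4, 2.5, 5.8]
finger_gap: 48.6
grip_force: 40.1
```

Emit:
{"name": "step_arm", "arguments": {"targets": [{"dp": [0,0,-0.02],"angular": [0,0,0],"fingers": 0.56},{"dp": [0,0,-0.05],"angular": [0,0,0],"fingers": 0.56},{"dp": [0,0,-0.1],"angular": [0,0,0],"fingers": 0.56},{"dp": [0,0,-0.18],"angular": [0,0,0],"fingers": 0.56},{"dp": [0,0,-0.28],"angular": [0,0,0],"fingers": 0.56},{"dp": [0,0,-0.4],"angular": [0,0,0],"fingers": 0.56},{"dp": [0,0,-0.46],"angular": [0,0,0],"fingers": 0.56},{"dp": [0,0,-0.46],"angular": [0,0,0],"fingers": 0.56}]}}

```text
time: 29.65
tool_pos: [591.1, -172.8, 170.4]
tcp_rot: [179.9, -0.2, 0.0]
ft_force: [-0.3, 0.1, -2.0]
finger_gap: 48.2
grip_force: 41.6
```

Run:
```python
from h import *
s=sense();print(s["tool_pos"],s["finger_gap"],s["ft_force"])
p=camera_params("wrist");im=snapshot("wrist");im2=snapshot("scene");u,v=proj(p,s["tool_pos"])[0].astype(int);print(u,v)
cv2.imwrite("pics/lift3.png",np.hstack([cv2.resize(im[v-100:v+60,u-100:u+100],(500,400)),cv2.resize(im2[140:240,355:430],(300,400),interpolation=cv2.INTER_CUBIC)]))
```

```text
[ 591.10759658 -172.77592595  170.43642542] 48.239823300634775 [-0.27109838  0.09260379 -1.95120671]
315 248
```

View pics/lift3.png

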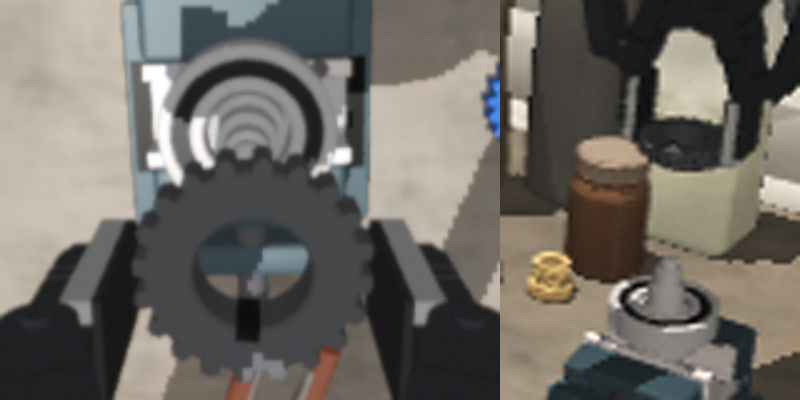

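Gear is held level, and the bearing is left on the shaft. Next I look at the stand from just in front of it.

Emit:
{"name": "step_arm", "arguments": {"targets": [{"dp": [-0.1,-0.12,0],"angular": [0,0,0],"fingers": 0.56},{"dp": [-0.25,-0.3,0],"angular": [0,0,0],"fingers": 0.56},{"dp": [-0.45,-0.53,0],"angular": [0,0,0],"fingers": 0.56},{"dp": [-0.65,-0.76,0],"angular": [0,0,0],"fingers": 0.56},{"dp": [-0.8,-0.935,0],"angular": [0,0,0],"fingers": 0.56},{"dp": [-0.8,-0.935,0],"angular": [0,0,0],"fingers": 0.56},{"dp": [-0.8,-0.935,0],"angular": [0,0,0],"fingers": 0.56},{"dp": [-0.8,-0.935,0],"angular": [0,0,0],"fingers": 0.56}]}}

```text
time: 30.75
tool_pos: [430.5, 13.9, 168.3]
tcp_rot: [180.0, 0.0, -0.0]
ft_force: [1.1, -0.4, -2.7]
finger_gap: 48.6
grip_force: 41.8
```

Run:
```python
from h import *
s=sense();print(s["tool_pos"],s["finger_gap"])
p,im=look("wrist",[("gear_stand",0)],"w_s3")
m=masks_of("wrist","gear_stand")[0]["pixels"].astype(np.uint8)
k=max(cv2.findContours(m,0,1)[0],key=len).astype(float)
print(cv2.minAreaRect(np.float32([atz(p,x[0],14)[:2] for x in k])))
u,v=proj(p,[491,14.5,40])[0].astype(int);print("guess tip",proj(p,[491,14.5,58]),"org",u-75,v-60)
cv2.imwrite("pics/w_s3c.png",cv2.resize(im[v-60:v+60,u-75:u+75],None,fx=5,fy=5,interpolation=cv2.INTER_CUBIC))
```

```text
[430.51234323  13.92337686 168.25551052] 48.60647114689889
gear_stand pin [314.7 125.4] 0.74 [490.5  14.8   0. ]
gear_stand mask 0.61 [158.5  46.8] [105.4 149.3]
((572.8558349609375, 163.0735321044922), (113.74663543701172, 105.14680480957031), 52.39703369140625)
guess tip [[314.83075425 126.37597032]] org 239 65
```

View pics/w_s3c.png

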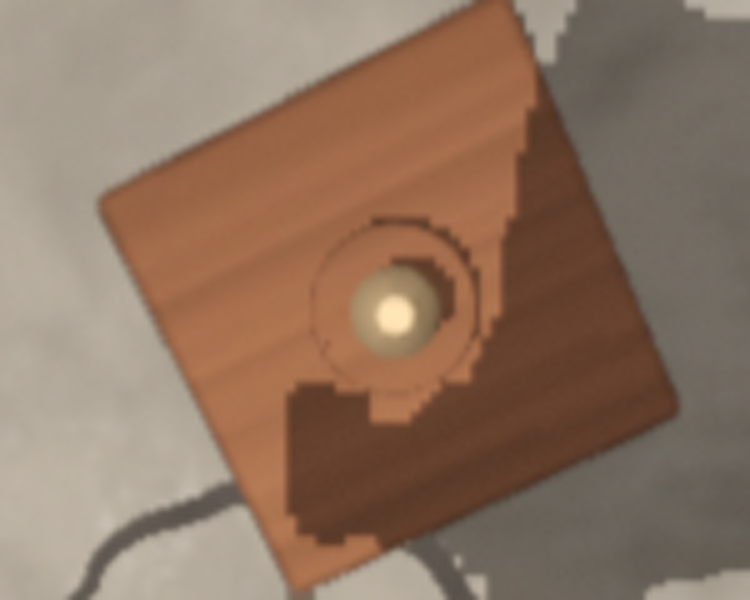

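Post tip is at crop (395,315), pixel (318,128), which puts the post at about (490.5,12).

Emit:
{"name": "step_arm", "arguments": {"targets": [{"dp": [0.15,0.005,0],"angular": [0,0,0],"fingers": 0.56},{"dp": [0.3,0.01,0],"angular": [0,0,0],"fingers": 0.56},{"dp": [0.3,0.01,0.1],"angular": [0,0,0],"fingers": 0.56},{"dp": [0.3,0.01,0.3],"angular": [0,0,0],"fingers": 0.56},{"dp": [0.3,0.01,0.5],"angular": [0,0,0],"fingers": 0.56},{"dp": [0.3,0.01,0.53],"angular": [0,0,0],"fingers": 0.56},{"dp": [0.3,0.01,0.56],"angular": [0,0,0],"fingers": 0.56},{"dp": [0.3,0.01,0.58],"angular": [0,0,0],"fingers": 0.56}]}}

```text
time: 31.95
tool_pos: [491.6, 12.4, 54.0]
tcp_rot: [180.0, -0.2, -0.0]
ft_force: [1.1, -0.0, -2.2]
finger_gap: 48.4
grip_force: 42.2
```

Emit:
{"name": "step_arm", "arguments": {"targets": [{"dp": [0,0,0.01],"angular": [0,0,0],"fingers": 0.56},{"dp": [0,0,0.03],"angular": [0,0,0],"fingers": 0.56},{"dp": [0,0,0.05],"angular": [0,0,0],"fingers": 0.56},{"dp": [0,0,0.065],"angular": [0,0,0],"fingers": 0.56},{"dp": [0,0,0.08],"angular": [0,0,0],"fingers": 0.56},{"dp": [0,0,0.09],"angular": [0,0,0],"fingers": 0.56},{"dp": [0,0,0.09],"angular": [0,0,0],"fingers": 0.56},{"dp": [0,0,0.09],"angular": [0,0,0],"fingers": 0.56}]}}

```text
time: 32.95
tool_pos: [490.2, 12.6, 34.6]
tcp_rot: [-180.0, -0.0, -0.0]
ft_force: [0.9, 0.1, -2.0]
finger_gap: 48.2
grip_force: 42.2
```

Emit:
{"name": "step_arm", "arguments": {"targets": [{"dp": [0,0,0.01],"angular": [0,0,0],"fingers": 0.56},{"dp": [0,0,0.02],"angular": [0,0,0],"fingers": 0.56},{"dp": [0,0,0.028],"angular": [0,0,0],"fingers": 0.56},{"dp": [0,0,0.032],"angular": [0,0,0],"fingers": 0.56},{"dp": [0,0,0.034],"angular": [0,0,0],"fingers": 0.56},{"dp": [0,0,0.035],"angular": [0,0,0],"fingers": 0.56},{"dp": [0,0,0.035],"angular": [0,0,0],"fingers": 0.56},{"dp": [0,0,0.035],"angular": [0,0,0],"fingers": 0.56}]}}

```text
time: 33.95
tool_pos: [490.2, 12.6, 27.5]
tcp_rot: [-180.0, -0.0, 0.0]
ft_force: [-0.1, -0.0, -1.8]
finger_gap: 48.1
grip_force: 42.2
```

Emit:
{"name": "step_arm", "arguments": {"targets": [{"dp": [0,0,0.002],"angular": [0,0,0],"fingers": 0.56},{"dp": [0,0,0.003],"angular": [0,0,0],"fingers": 0.56},{"dp": [0,0,0.004],"angular": [0,0,0],"fingers": 0.56},{"dp": [0,0,0.005],"angular": [0,0,0],"fingers": 0.56},{"dp": [0,0,0.005],"angular": [0,0,0],"fingers": 0.56},{"dp": [0,0,0.005],"angular": [0,0,0],"fingers": 0.56},{"dp": [0,0,0.005],"angular": [0,0,0],"fingers": 0.56},{"dp": [0,0,0.005],"angular": [0,0,0],"fingers": 0.56}]}}

```text
time: 34.95
tool_pos: [490.3, 12.6, 27.3]
tcp_rot: [180.0, -0.0, 0.0]
ft_force: [-4.2, -1.1, 8.3]
finger_gap: 47.8
grip_force: 43.1
```

Emit:
{"name": "step_arm", "arguments": {"targets": [{"dp": [0,0,0],"angular": [0,0,0],"fingers": 0.4},{"dp": [0,0,0],"angular": [0,0,0],"fingers": 0.35},{"dp": [0,0,0],"angular": [0,0,0],"fingers": 0.25},{"dp": [0,0,0],"angular": [0,0,0],"fingers": 0.2},{"dp": [0,0,-0.1],"angular": [0,0,0],"fingers": 0.2},{"dp": [0,0,-0.3],"angular": [0,0,0],"fingers": 0.1},{"dp": [0,0,-0.5],"angular": [0,0,0],"fingers": 0.05},{"dp": [0,0,-0.74],"angular": [0,0,0],"fingers": 0.05}]}}

```text
time: 35.95
tool_pos: [489.4, 12.7, 175.1]
tcp_rot: [-180.0, 0.1, 0.0]
ft_force: [0.5, 0.2, 0.5]
finger_gap: 81.2
grip_force: 0.0
```

Emit:
{"name": "step_arm", "arguments": {"targets": [{"dp": [0.15,0.25,0],"angular": [0,0,0],"fingers": 0.05},{"dp": [0.3,0.5,0],"angular": [0,0,0],"fingers": 0.05},{"dp": [0.45,0.75,0],"angular": [0,0,0],"fingers": 0.05},{"dp": [0.5,0.921,0],"angular": [0,0,0],"fingers": 0.05},{"dp": [0.5,0.921,0],"angular": [0,0,0],"fingers": 0.05},{"dp": [0.5,0.921,0],"angular": [0,0,0],"fingers": 0.05},{"dp": [0.5,0.921,0],"angular": [0,0,0],"fingers": 0.05},{"dp": [0.5,0.921,0],"angular": [0,0,0],"fingers": 0.05}]}}

```text
time: 36.95
tool_pos: [590.1, -170.6, 174.7]
tcp_rot: [-180.0, -0.0, 0.1]
ft_force: [0.0, -1.0, -0.1]
finger_gap: 80.9
grip_force: 0.0
```

Run:
```python
from h import *
s=sense();print(s["tool_pos"],s["finger_gap"])
p,im=look("wrist",[("gear",26),("gear_stand",0),("bearing",60),("greaser",0)],"w_b")
```

```text
[ 590.11676363 -170.59920435  174.72006028] 80.92333182023424
gear pin [427.7 183.8] 0.9 [ 592.4 -286.4   26. ]
gear pin [456.8 293.2] 0.7 [ 463.4 -333.8   26. ]
gear mask 0.72 [432.4 185.4] [43.2 47.2]
gear_stand pin [163.2 261.7] 0.92 [489.   14.6   0. ]
gear_stand mask 0.6 [157.7 249.1] [56.  83.7]
bearing mask 0.68 [316.  196.5] [69.3 69.7]
greaser pin [457.4 288.7] 0.81 [ 452.5 -348.3    0. ]
greaser pin [314.8 183.9] 0.64 [ 586.2 -169.7    0. ]
greaser mask 0.91 [475.2 274.9] [31.1 70. ]
```

Emit:
{"name": "step_arm", "arguments": {"targets": [{"dp": [0,0.005,0.1],"angular": [0,0,0],"fingers": 0.05},{"dp": [0,0.005,0.3],"angular": [0,0,0],"fingers": 0.05},{"dp": [0,0.005,0.45],"angular": [0,0,0],"fingers": 0.05},{"dp": [0,0.005,0.55],"angular": [0,0,0],"fingers": 0.05},{"dp": [0,0.005,0.59],"angular": [0,0,0],"fingers": 0.1},{"dp": [0,0.005,0.598],"angular": [0,0,0],"fingers": 0.15},{"dp": [0,0.005,0.598],"angular": [0,0,0],"fingers": 0.18},{"dp": [0,0.005,0.598],"angular": [0,0,0],"fingers": 0.2}]}}

```text
time: 38.4
tool_pos: [591.0, -172.9, 56.2]
tcp_rot: [180.0, -0.1, 0.0]
ft_force: [-0.0, 0.8, 0.0]
finger_gap: 68.4
grip_force: 0.0
```

Emit:
{"name": "step_arm", "arguments": {"targets": [{"dp": [0,0,0],"angular": [0,0,0],"fingers": 0.22},{"dp": [0,0,0],"angular": [0,0,0],"fingers": 0.24},{"dp": [0,0,0],"angular": [0,0,0],"fingers": 0.26},{"dp": [0,0,0],"angular": [0,0,0],"fingers": 0.28},{"dp": [0,0,0],"angular": [0,0,0],"fingers": 0.3},{"dp": [0,0,0],"angular": [0,0,0],"fingers": 0.34},{"dp": [0,0,0],"angular": [0,0,0],"fingers": 0.42},{"dp": [0,0,0],"angular": [0,0,0],"fingers": 0.42}], "newtons": 50}}

```text
time: 39.4
tool_pos: [590.5, -172.6, 55.4]
tcp_rot: [180.0, -0.0, 0.0]
ft_force: [-1.4, 1.1, 5.7]
finger_gap: 59.2
grip_force: 54.9
```

Emit:
{"name": "step_arm", "arguments": {"targets": [{"dp": [0,0,-0.02],"angular": [0,0,0],"fingers": 0.42},{"dp": [0,0,-0.05],"angular": [0,0,0],"fingers": 0.42},{"dp": [0,0,-0.1],"angular": [0,0,0],"fingers": 0.42},{"dp": [0,0,-0.18],"angular": [0,0,0],"fingers": 0.42},{"dp": [0,0,-0.3],"angular": [0,0,0],"fingers": 0.42},{"dp": [0,0,-0.45],"angular": [0,0,0],"fingers": 0.42},{"dp": [0,0,-0.57],"angular": [0,0,0],"fingers": 0.42},{"dp": [0,0,-0.57],"angular": [0,0,0],"fingers": 0.42}]}}

```text
time: 40.4
tool_pos: [592.1, -173.4, 172.8]
tcp_rot: [179.9, -0.3, 0.0]
ft_force: [1.6, 1.0, -1.1]
finger_gap: 59.5
grip_force: 54.2
```

Emit:
{"name": "step_arm", "arguments": {"targets": [{"dp": [-0.1,0.09,0],"angular": [0,0,0],"fingers": 0.42},{"dp": [-0.25,0.22,0],"angular": [0,0,0],"fingers": 0.42},{"dp": [-0.45,0.4,0],"angular": [0,0,0],"fingers": 0.42},{"dp": [-0.65,0.57,0],"angular": [0,0,0],"fingers": 0.42},{"dp": [-0.85,0.75,0],"angular": [0,0,0],"fingers": 0.42},{"dp": [-1,0.87,0],"angular": [0,0,0],"fingers": 0.42},{"dp": [-1,0.87,0],"angular": [0,0,0],"fingers": 0.42},{"dp": [-1,0.87,0],"angular": [0,0,0],"fingers": 0.42}]}}

```text
time: 41.4
tool_pos: [390.1, -346.1, 168.2]
tcp_rot: [-179.9, 0.0, -0.0]
ft_force: [0.1, 0.3, -1.6]
finger_gap: 59.2
grip_force: 54.2
```

Run:
```python
from h import *
s=sense();print(s["tool_pos"],s["finger_gap"],s["ft_force"])
p,im=look("wrist",[("greaser",0),("bearing",165)],"w_g4")
im2=snapshot("scene")
u,v=proj(p,[451,-346,40])[0].astype(int);a=max(v-80,0);print("guess tip",proj(p,[451,-346,50]),"org",u-75,a)
A=cv2.resize(im[a:a+150,u-75:u+75],(500,500),interpolation=cv2.INTER_CUBIC)
B=cv2.resize(im2[160:285,270:345],(300,500),interpolation=cv2.INTER_CUBIC)
cv2.imwrite("pics/w_g4c.png",np.hstack([A,B]))
```

```text
[ 390.13635909 -346.14586616  168.23894701] 59.162626561299525 [ 0.09907166  0.28913385 -1.59107351]
greaser pin [315.6 129.5] 0.58 [ 445.9 -346.     0. ]
greaser mask 0.82 [316.  122.7] [100.2 103.7]
bearing mask 0.7 [315.5 258.5] [126.4 127.8]
guess tip [[315.51558249 125.70434953]] org 240 45
```

View pics/w_g4c.png

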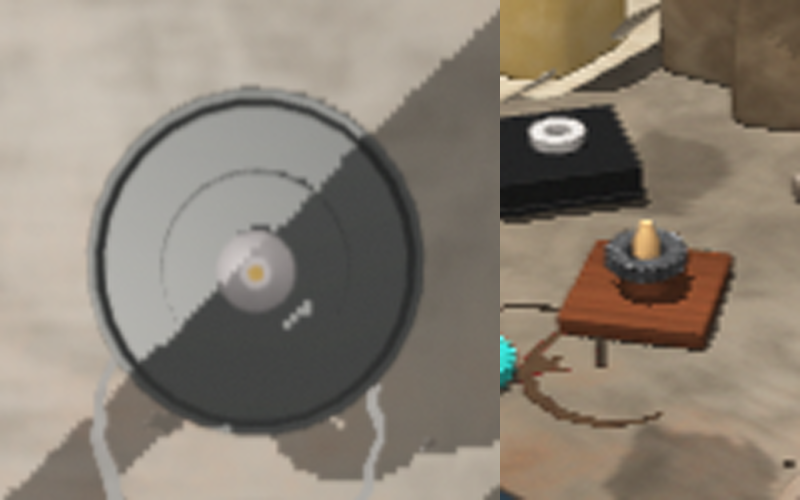

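Gear sits over the post and the spacer on the plate. The greaser stub tip is at crop (256,273), pixel (316.8,126.9), so at about (450,-347).

Emit:
{"name": "step_arm", "arguments": {"targets": [{"dp": [0.15,0.003,0],"angular": [0,0,0],"fingers": 0.42},{"dp": [0.3,0.005,0],"angular": [0,0,0],"fingers": 0.42},{"dp": [0.3,0.005,0.1],"angular": [0,0,0],"fingers": 0.42},{"dp": [0.3,0.005,0.3],"angular": [0,0,0],"fingers": 0.42},{"dp": [0.3,0.005,0.5],"angular": [0,0,0],"fingers": 0.42},{"dp": [0.3,0.005,0.55],"angular": [0,0,0],"fingers": 0.42},{"dp": [0.3,0.005,0.58],"angular": [0,0,0],"fingers": 0.42},{"dp": [0.3,0.005,0.6],"angular": [0,0,0],"fingers": 0.42}]}}

```text
time: 42.7
tool_pos: [451.0, -348.5, 50.3]
tcp_rot: [179.9, -0.1, 0.0]
ft_force: [-0.0, 0.0, -1.8]
finger_gap: 59.2
grip_force: 54.6
```

Emit:
{"name": "step_arm", "arguments": {"targets": [{"dp": [0,0,0.01],"angular": [0,0,0],"fingers": 0.42},{"dp": [0,0,0.03],"angular": [0,0,0],"fingers": 0.42},{"dp": [0,0,0.05],"angular": [0,0,0],"fingers": 0.42},{"dp": [0,0,0.07],"angular": [0,0,0],"fingers": 0.42},{"dp": [0,0,0.09],"angular": [0,0,0],"fingers": 0.42},{"dp": [0,0,0.1],"angular": [0,0,0],"fingers": 0.42},{"dp": [0,0,0.1],"angular": [0,0,0],"fingers": 0.42},{"dp": [0,0,0.1],"angular": [0,0,0],"fingers": 0.42}]}}

```text
time: 43.7
tool_pos: [450.3, -347.7, 29.1]
tcp_rot: [180.0, -0.0, 0.0]
ft_force: [-0.7, 0.6, -1.5]
finger_gap: 59.3
grip_force: 54.6
```

Free of side forces; 9.7 mm remain to the seat.

Emit:
{"name": "step_arm", "arguments": {"targets": [{"dp": [0,0,0.015],"angular": [0,0,0],"fingers": 0.42},{"dp": [0,0,0.03],"angular": [0,0,0],"fingers": 0.42},{"dp": [0,0,0.038],"angular": [0,0,0],"fingers": 0.42},{"dp": [0,0,0.043],"angular": [0,0,0],"fingers": 0.42},{"dp": [0,0,0.045],"angular": [0,0,0],"fingers": 0.42},{"dp": [0,0,0.047],"angular": [0,0,0],"fingers": 0.42},{"dp": [0,0,0.047],"angular": [0,0,0],"fingers": 0.42},{"dp": [0,0,0.047],"angular": [0,0,0],"fingers": 0.42}]}}

```text
time: 44.7
tool_pos: [450.2, -347.6, 19.5]
tcp_rot: [180.0, -0.0, 0.0]
ft_force: [-0.1, -0.7, -1.6]
finger_gap: 59.0
grip_force: 54.6
```

Emit:
{"name": "step_arm", "arguments": {"targets": [{"dp": [0,0,0.001],"angular": [0,0,0],"fingers": 0.42},{"dp": [0,0,0.002],"angular": [0,0,0],"fingers": 0.42},{"dp": [0,0,0.003],"angular": [0,0,0],"fingers": 0.42},{"dp": [0,0,0.003],"angular": [0,0,0],"fingers": 0.42},{"dp": [0,0,0.003],"angular": [0,0,0],"fingers": 0.42},{"dp": [0,0,0.003],"angular": [0,0,0],"fingers": 0.42},{"dp": [0,0,0.003],"angular": [0,0,0],"fingers": 0.42},{"dp": [0,0,0.003],"angular": [0,0,0],"fingers": 0.42}]}}

```text
time: 45.7
tool_pos: [450.3, -347.7, 19.4]
tcp_rot: [180.0, -0.0, 0.0]
ft_force: [-2.8, 1.9, 5.4]
finger_gap: 59.2
grip_force: 55.4
```

Emit:
{"name": "step_arm", "arguments": {"targets": [{"dp": [0,0,0],"angular": [0,0,0],"fingers": 0.27},{"dp": [0,0,0],"angular": [0,0,0],"fingers": 0.23},{"dp": [0,0,0],"angular": [0,0,0],"fingers": 0.15},{"dp": [0,0,0],"angular": [0,0,0],"fingers": 0.12},{"dp": [0,0,-0.05],"angular": [0,0,0],"fingers": 0.1},{"dp": [0,0,-0.2],"angular": [0,0,0],"fingers": 0.05},{"dp": [0,0,-0.5],"angular": [0,0,0],"fingers": 0},{"dp": [0,0,-0.8],"angular": [0,0,0],"fingers": 0}]}}

```text
time: 46.7
tool_pos: [449.8, -347.3, 181.0]
tcp_rot: [-180.0, 0.0, 0.0]
ft_force: [0.4, 0.1, -0.2]
finger_gap: 85.2
grip_force: 0.0
```

Emit:
{"name": "step_arm", "arguments": {"targets": [{"dp": [-0.1,0.1,-0.2],"angular": [0,0,0],"fingers": 0},{"dp": [-0.3,0.3,-0.2],"angular": [0,0,0],"fingers": 0},{"dp": [-0.5,0.5,-0.2],"angular": [0,0,0],"fingers": 0},{"dp": [-0.5,0.5,-0.2],"angular": [0,0,0],"fingers": 0},{"dp": [-0.5,0.5,-0.2],"angular": [0,0,0],"fingers": 0},{"dp": [-0.5,0.5,-0.2],"angular": [0,0,0],"fingers": 0},{"dp": [-0.5,0.5,-0.2],"angular": [0,0,0],"fingers": 0},{"dp": [-0.5,0.5,-0.2],"angular": [0,0,0],"fingers": 0}]}}

```text
time: 47.7
tool_pos: [350.8, -447.1, 218.9]
tcp_rot: [-180.0, 0.0, 0.1]
ft_force: [0.1, -0.8, 0.2]
finger_gap: 85.4
grip_force: 0.0
```

Run:
```python
from h import *
print(sense()["tool_pos"])
for c in ("scene","top"): look(c,[("collar",3),("spacer",30),("gear",26),("bearing",24)],"end_"+c)
```

```text
[ 350.76617412 -447.07869875  218.85491576]
collar pin [215.6 206.6] 0.42 [445.9 299.7   3. ]
collar pin [443.8 309.8] 0.26 [ 451.4 -348.9    3. ]
collar mask 0.5 [216.2 204.9] [ 6.8 10.7]
spacer pin [280.9 195.2] 0.45 [568.7 165.8  30. ]
spacer mask 0.65 [306.3 223.7] [12.4 19. ]
gear pin [443.9 263.7] 0.8 [ 553.4 -306.6   26. ]
gear pin [260.3 253.7] 0.62 [346.2  21.9  26. ]
gear mask 0.71 [306.3 223.8] [12.4 19.4]
bearing pin [445.5 300. ] 0.98 [ 454.5 -347.6   24. ]
bearing mask 0.64 [446.3 297.2] [27.3 37.1]
collar pin [211.6 223.2] 0.54 [445.9 306.    3. ]
collar mask 0.46 [213.8 222.3] [8.7 9.3]
spacer pin [263.7 179.2] 0.65 [577.4 149.8  30. ]
spacer mask 0.61 [260.3 180. ] [12.  13.7]
gear pin [408.3 178. ] 0.73 [ 586.1 -287.6   26. ]
gear pin [307.5 205.3] 0.65 [499.6  16.7  26. ]
gear mask 0.51 [308.2 206.8] [14.6 15.4]
bearing pin [430.6 222.2] 0.64 [ 452.2 -350.9   24. ]
bearing pin [370.8 179.1] 0.3 [ 582.1 -174.3   24. ]
bearing mask 0.88 [430.7 221.7] [20.7 21.4]
```

View pics/end_scene.png

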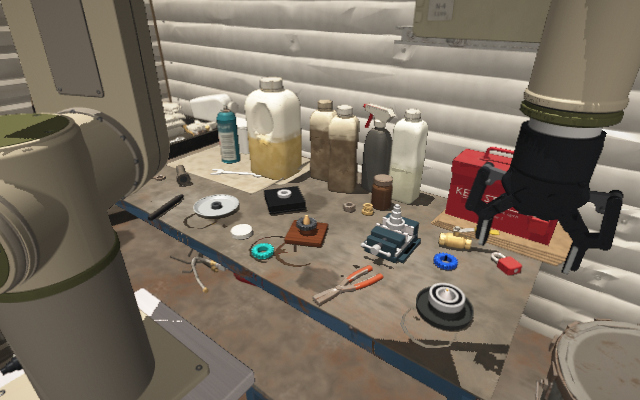

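All four parts are in place: collar (216,205), spacer (285,194), gear (307,226), bearing (446,297). The shaft is bare and the robot is clear.

```bash
python3 -c "
from bench import *
print(hand_in())"
```

```text
the job is handed in; nothing more can be done
None
```

I stripped the shaft in the order asked and handed the job in at about 48 s: collar in the dish, spacer on the plate, gear on its stand, bearing on the greaser; the last picture showed all four in place and the gripper clear, but the hand-in returned no verdict.

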